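Roll the core tube to the index pointers

ROBOT

A 7-joint arm with a two-finger parallel gripper is mounted at the origin on the work surface. World frame = base frame: x ahead of the robot, y to its left, z up, the work surface at z = 0. Lengths are in m, angles in rad, forces in N, time in s.
With the tool pointing down it reaches from about 0.4 to 0.85 m from the base axis. Payload 10.4 kg.
Tool frame: the origin (TCP) lies midway between the tips of the shut fingers; the grasp point (between the pads) lies 19 mm behind it (r.grasp_offset is the distance from the TCP to the grasp point, in m); x points along the fingers, y is the direction in which the jaws open and shut, and the axes are right-handed (so a half turn about x gives the same grasp; the last joint's range is limited). The gripper opens to 87 mm and grips with 3 to 60 N. Pads are 19 mm wide; open, the fingers measure 117 mm over their backs; the gripper's body (75 mm by 190 mm) begins 51 mm behind the grasp point.
Start: joints at [-1.324, 0.332, -0.065, 1.46, 0.022, 1.35, -0.088], TCP at [0.167, 0.602, 0.223] pointing down, gripper open.
Joint ranges: [-2.6, 2.6], [-0.5, 2.12], [-1.47, 1.34], [0.16, 2.42], [-1.27, 4.41], [0.06, 2.06], [-2.6, 2.6]. Speed limits (rad/s): [2.22, 2.22, 2.79, 2.79, 3.14, 3.14, 3.14].

INTERFACE

Orientations are given as a unit quaternion [x, y, z, w].
In Python, from bench import r, vision, close_job gives the robot as it stands. The module is installed in compiled form; this text tells all that it offers.
- The arm moves only by the shell command python3 -m pendant 'ROWS' [OPENING] [FORCE]. ROWS is text: rows parted by semicolons, each of 6 numbers parted by spaces: the shift along the tool's x, y, z in units of 0.25 m (1.0 is 0.25 m), then the turn, a rotation vector about the tool's x, y, z in units of 1.5 rad (1.0 is 1.5 rad). A call has 1 to 8 rows; each row is the pose to reach, as a shift and turn from the pose commanded when the call began, along the tool's axes at that moment; what a row does not reach only later rows make up. A row lasts 1/10 s, in which the tool goes at most 50 mm and 8.59 degrees, less where a joint would pass 70% of its speed; a pose out of reach is approached as far as the arm can. A call with a number of a shift or a turn outside -1 to 1 is refused whole. A call with a gripper value outside its range is refused whole. OPENING is the gripper command: -1 is shut, 1 is fully open, values between are in proportion, set as the call begins (- or left out, the last holds). The fingers move at their own pace and stop on an object; FORCE is the grip in N (left out, the last holds). Time passes only in rows, so rows that repeat a pose let the fingers close. It gives the time, the measured TCP pose, the force and the opening at its end, in the units of the state.
- r.read_state(): the state, without advancing time (a new reading comes with each control period).
- vision.camera(name): name is "scene" or "top" or "wrist"; returns (picture, depth): 400x640x3 uint8, blue, green, red; 400x640 float32, m along the optical axis (not along the pixel's ray), 0 where there is no reading.
- vision.get_calibration(name): a dict with "camera_matrix" (3x3 intrinsics, pixels), "k1" (the pictures are not rectified: a ray, as slopes to the right and down, at radius r is drawn at 1 + k1 r^2 times it, then the intrinsics apply), "rvec" (rotation vector, rad) and "tvec" (3), from world to camera coordinates, as OpenCV has them. Camera axes: x right, y down, z forward; pixel columns grow to the right and rows downward; lengths in m; the calibration is good to about 2 mm. A picture is of the moment at which its call begins: read the wrist's pose just before it. get_calibration takes no time and is no camera call; for the wrist camera it gives the pose at the moment of the call.
- close_job(): hands the job in, once; it reports no verdict.
The state is a dict: "time": time; "joint_positions": joint angles; "joint_vel": joint speeds; "joint_torque": joint torques, N m; "ee_pos": TCP position; "eef_rot": TCP orientation; "ft_force": force on the tool from outside, world axes, zero at the start; "torque": the same for the moment, N m; "width": finger opening in m.
Only numpy, scipy, OpenCV 4.12 (cv2) and the standard library are available. Lean on these libraries where they do the work, as an engineer would, in place of code of your own. Each camera call takes 0.05 s, during which the arm holds its last target. There are 200 camera calls.

TASK

Roll the aluminium core tube along its lane with a fingertip on its top, never gripping, lifting or pushing it from low down at the side, until it lies over the white line, centred between the two wedge pointers and square across the lane. Leave it there at rest, let go of it, and leave the jar, slide box and glass dish where they are.

Things in the scene. Friction and masses are not known exactly. Their poses are not given: they have to be found in the camera images.
- tube: Aluminium cylinder with black end caps and paper label, diameter 70 mm, length 150 mm, 0.3-0.65 kg, lying across the lane. Origin at its middle, on the axis, 47 mm above the bench (top at 82); x axis = cylinder axis, y and z turn as it rolls. A fingertip pressed lightly (3 N) on top does not slip: the tube rolls half as far as the tip moves. The mat stops it. Only its upper half may be touched.
- lane: Sizes in mm. Fixed board 250 (x) by 500 (y) with a black rubber mat 186 wide, mat surface 12 above the bench. The tube rolls along the lane's y axis. Aluminium rails on both long sides, 22 wide, top 22 above the bench, inner faces 97 from the middle; end lips stand 8 above the mat, inner faces 235 from the middle. Origin: centre of the underside, on the bench.
- index: Fixed index: two dark steel wedges on the side rails, points facing each other, and a white line 4 mm wide on the mat between them. Wedges 30 mm wide, tops 36 (brass knobs 43) above the bench; points 86 from the middle, so the tube passes between. Origin: middle of the white line, on the mat; x axis along the line, y axis along the lane.
- jar: Bystander: small closed specimen jar with a white cap, diameter 48 mm, 65 mm high, standing on the bench beside the lane. Origin at the centre of its underside.
- slidebox: Bystander: closed wooden microscope-slide box 86 x 36 mm, 32 mm high, on the bench beside the lane. Origin at the centre of its underside.
- dish: Bystander: covered glass petri dish, diameter 60 mm, 16 mm high, on the bench beside the lane, on the robot's side. Origin at the centre of its underside.
Things that resemble listed ones, but are neither listed nor needed, are in the scene too. Of the things like the tube, leave any that is blue or yellow; of the rest the larger one is meant.

How it is judged:
By the outcome, as a careful person would: the job done as asked, in the order asked, and still so for the second after the job is handed in, with the robot touching nothing.
It also fails if it takes over 64 s, if anything falls off the work surface, if the arm or the gripper's body presses on something with over 40 N, if the wrist force passes 120 N, or if a joint passes its speed limit or range.

## Working session

There is one attempt and no reset: what is moved stays moved. The work goes in short steps, Python scripts to look and compute and a shell command to move; the robot and the scene stay as the last step left them, time stands still between calls to the robot, and variables do not carry over. Pictures are saved under pics/ and viewed, about 8 in all and at most 12, crops included, and the job is handed in when it is done.

```bash
mkdir -p pics
cat > h.py <<'E'
import numpy as np, cv2
from bench import r, vision
from scipy.spatial.transform import Rotation as R
def grab(n):
    c=vision.get_calibration(n); p,d=vision.camera(n); return c,p,d
def world(c,u,v,z=None,d=None):
    """pixel -> world, using depth d or plane height z"""
    K=np.array(c["camera_matrix"]);k=c["k1"];k=float(np.ravel(k)[0])
    q=cv2.undistortPoints(np.array([[[u,v]]],float),K,np.array([k,0,0,0.]))[0,0]
    M=cv2.Rodrigues(np.array(c["rvec"],float))[0];t=np.array(c["tvec"],float).ravel()
    ray=M.T@np.array([q[0],q[1],1]);o=-M.T@t
    s=d if d is not None else (z-o[2])/ray[2]
    return o+s*ray
E
python3 - <<'E'
from h import *
for n in("top","scene"):
    c,p,d=grab(n); cv2.imwrite(f"pics/{n}1.png",p); np.save(f"pics/{n}1.npy",d)
    print(n,c)
s=r.read_state();print(s)
E
```

```text
top {'camera_matrix': array([[444.5385908 ,   0.        , 317.34303703],
       [  0.        , 444.5385908 , 197.46457916],
       [  0.        ,   0.        ,   1.        ]]), 'k1': -0.05374452518826995, 'rvec': array([ 2.15652597, -2.14824556,  0.15787968]), 'tvec': array([-0.05788887,  0.46870644,  1.04856003])}
scene {'camera_matrix': array([[380.4866994 ,   0.        , 315.33381179],
       [  0.        , 380.4866994 , 202.04578434],
       [  0.        ,   0.        ,   1.        ]]), 'k1': 0.0037328368334930066, 'rvec': array([ 2.17447676,  1.26141761, -0.45265775]), 'tvec': array([-0.1882994 , -0.29340726,  1.21537067])}
{'time': 0.1, 'joint_positions': array([-1.32361782,  0.33282133, -0.06469463,  1.46084436,  0.02160704,
        1.34989724, -0.08850303]), 'joint_vel': array([-0.00054535, -0.00160012,  0.00112447, -0.00223168,  0.00041494,
       -0.00243857,  0.00164905]), 'joint_torque': array([ 1.51441433e-03, -6.24541426e+01,  2.48340808e-02, -3.90714347e+01,
       -6.13181340e-02,  3.66460718e-02,  4.38354368e-05]), 'ee_pos': array([0.1664914 , 0.60206288, 0.22183178]), 'eef_rot': array([ 0.09463869,  0.70072165, -0.09553684,  0.70064642]), 'ft_force': array([-0.39311272,  1.37514375,  0.64821594]), 'torque': array([-0.05000726,  0.01688608, -0.04718475]), 'width': 0.08661052966647935}
```

View pics/top1.png

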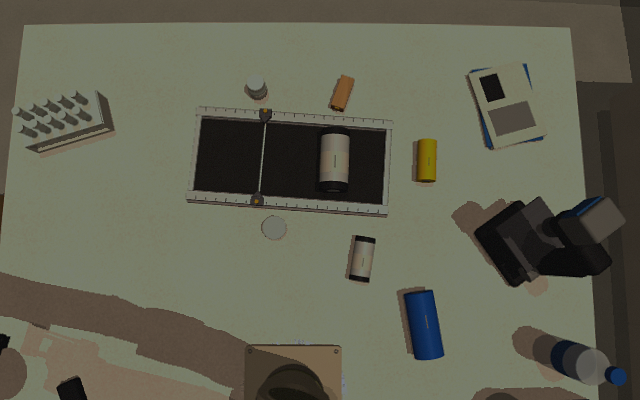

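View pics/scene1.png

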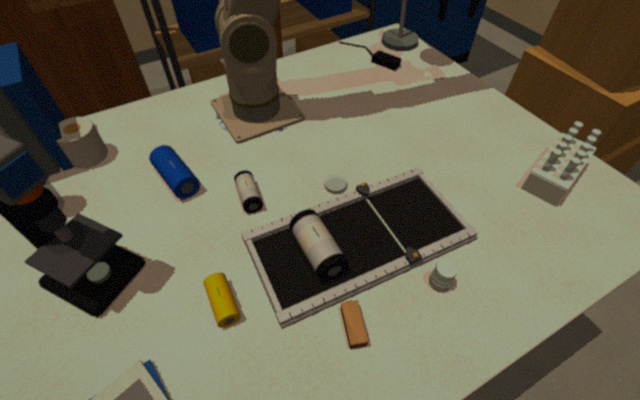

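Top view: lane spans (190,108)–(392,214), white line from (265,115) to (258,200), and the large white tube at (334,160). The small white, blue and yellow cylinders are decoys. Jar is at (256,86), slide box at (342,93), dish at (274,228).

```bash
cat > meas.py <<'E'
from h import *
def meas(c,p,d,box):
    K=np.array(c["camera_matrix"]);k=float(np.ravel(c["k1"])[0])
    M=cv2.Rodrigues(np.array(c["rvec"],float))[0];t=np.array(c["tvec"],float).ravel()
    x0,y0,x1,y1=box
    v,u=np.mgrid[y0:y1,x0:x1]; v=v.ravel();u=u.ravel()
    q=cv2.undistortPoints(np.c_[u,v].astype(float)[:,None],K,np.array([k,0,0,0.]))[:,0]
    z=d[v,u]; P=(np.c_[q,np.ones(len(q))]*z[:,None]-t)@M
    P=P[z>0]; return P, p[v,u][z>0]
def tube(P):
    """least-squares horizontal cylinder of radius 35 mm: x,y of mid, axis angle, axis height"""
    from scipy.optimize import least_squares
    Q=P[(P[:,2]>.055)&(P[:,2]<.095)]; m=Q.mean(0)
    def f(a): # normal dir in xy
        n=np.array([-np.sin(a[1]),np.cos(a[1])])
        return np.hypot((Q[:,:2]-m[:2])@n-a[0],Q[:,2]-a[2])-.035
    s=least_squares(f,[0,0.0,.047],loss='soft_l1',f_scale=.002)
    a=s.x; n=np.array([-np.sin(a[1]),np.cos(a[1])]);e=np.array([n[1],-n[0]])
    al=(Q[:,:2]-m[:2])@e; lo,hi=np.percentile(al,[.5,99.5])
    return m[:2]+a[0]*n+(lo+hi)/2*e, a[1], a[2], hi-lo, np.std(s.fun)
E
python3 - <<'E'
from meas import *
c=vision.get_calibration("top");p=cv2.imread("pics/top1.png");d=np.load("pics/top1.npy")
P,_=meas(c,p,d,(308,118,358,202)); print("tube",tube(P))
for n,u,v,z in [("line far",264.5,122,.012),("line near",259.5,192,.012),("BLcorner",188,201,.022),("TL",198,108,.022),("TR",392,122,.022),("BR",387,214,.022),("wedge far",266,114,.036),("wedge near",257,199,.036),("jar",256,80,.065),("dish",274,228,.016),("box",343,92,.032)]:
    print(n,world(c,u,v,z).round(4),"depth:",world(c,u,v,d=d[int(v),int(u)]).round(4))
# white line pixels
g=p.sum(2).astype(int)
for v in range(125,190,10):
    row=g[v,250:275]; w=np.clip(row-np.median(row)-60,0,None); u=(w*np.arange(250,275)).sum()/max(w.sum(),1); print(v,u,world(c,u,v,.012).round(4))
cv2.imwrite("pics/crop.png",cv2.resize(p[90:230,180:400],None,fx=3.5,fy=3.5,interpolation=cv2.INTER_CUBIC))
E
```

```text
tube (array([ 0.55886011, -0.09656098]), np.float64(-0.04002296659834724), np.float64(0.046008161107191345), np.float64(0.15005447898824287), np.float64(0.0026759992068864573))
line far [0.6652 0.0789 0.012 ] depth: [0.6585 0.0764 0.0331]
line near [0.4849 0.0875 0.012 ] depth: [0.4817 0.0849 0.0332]
BLcorner [0.4603 0.2621 0.022 ] depth: [0.4616 0.265  0.012 ]
TL [0.6986 0.2477 0.022 ] depth: [0.6979 0.2472 0.0241]
TR [ 0.664  -0.2443  0.022 ] depth: [ 0.6642 -0.2445  0.0212]
BR [ 0.4303 -0.227   0.022 ] depth: [ 0.4306 -0.2275  0.0191]
wedge far [0.6783 0.0728 0.036 ] depth: [0.6783 0.0728 0.036 ]
wedge near [0.4641 0.0902 0.036 ] depth: [0.4642 0.0904 0.0349]
jar [0.7556 0.0961 0.065 ] depth: [0.7567 0.0964 0.0624]
dish [0.3954 0.0496 0.016 ] depth: [0.3955 0.0498 0.014 ]
box [ 0.7386 -0.1201  0.032 ] depth: [ 0.7392 -0.1202  0.0304]
125 264.99122807017545 [0.6573 0.0775 0.012 ]
135 263.89965397923874 [0.631  0.0797 0.012 ]
145 262.8719723183391 [0.605  0.0817 0.012 ]
155 261.8867313915858 [0.5791 0.0836 0.012 ]
165 261.08179419525067 [0.5534 0.0851 0.012 ]
175 260.23100303951367 [0.5279 0.0866 0.012 ]
185 259.272972972973 [0.5026 0.0885 0.012 ]
```

View pics/crop.png

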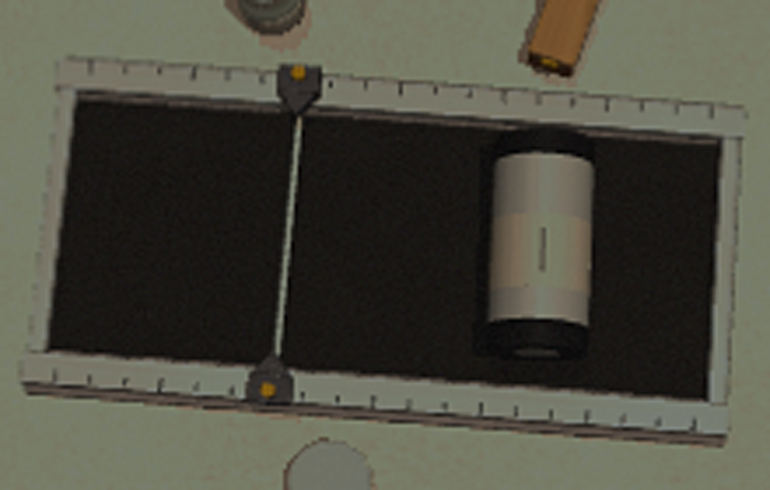

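Tube mid is at (0.559,-0.097) with axis height 46 mm and length 150 mm, which agrees with the given sizes. Lane yaw is about -0.0705 rad and the index is at about (0.5686,0.084). The tube is about 1.8° off square and has 181 mm to roll. Next: work out the approach.

```bash
cat > plan.py <<'E'
from h import *
import sys
# plan.py x y z yaw : shift/turn units to reach pose, tool down, jaws (tool y) along tube axis at yaw
x,y,z,yaw=map(float,sys.argv[1:5])
s=r.read_state(); A=R.from_quat(s["eef_rot"])
best=None
for sg in(1,-1):
    ty=sg*np.array([np.cos(yaw),np.sin(yaw),0]);tx=np.array([0,0,-1.]);B=R.from_matrix(np.c_[tx,ty,np.cross(tx,ty)])
    rv=(A.inv()*B).as_rotvec()
    if best is None or np.linalg.norm(rv)<np.linalg.norm(best): best=rv
sh=A.inv().apply(np.array([x,y,z])-s["ee_pos"])
m=A.as_matrix(); print("t",s["time"],"pos",s["ee_pos"].round(4),"F",s["ft_force"].round(2),"w",round(s["width"],4),"jaw yaw",np.arctan(m[1,1]/m[0,1]).round(4))
print("tool axes\n",m.round(3)); print("q7",s["joint_positions"].round(2)); print("shift units",(sh/.25).round(3),"turn units",(best/1.5).round(3))
E
python3 plan.py 0.5 0.25 0.2 -0.04; python3 plan.py 0.559 -0.097 0.13 -0.04
```

```text
t 0.1 pos [0.1665 0.6021 0.2218] F [-0.39  1.38  0.65] w 0.0866 jaw yaw 1.301
tool axes
 [[-0.     0.267  0.964]
 [-0.001  0.964 -0.267]
 [-1.    -0.001  0.   ]]
q7 [-1.32  0.33 -0.06  1.46  0.02  1.35 -0.09]
shift units [ 0.089 -1.002  1.661] turn units [0.894 0.001 0.001]
t 0.1 pos [0.1665 0.6021 0.2218] F [-0.39  1.38  0.65] w 0.0866 jaw yaw 1.301
tool axes
 [[-0.     0.267  0.964]
 [-0.001  0.964 -0.267]
 [-1.    -0.001  0.   ]]
q7 [-1.32  0.33 -0.06  1.46  0.02  1.35 -0.09]
shift units [ 0.37  -2.276  2.258] turn units [0.894 0.001 0.001]
```

```bash
python3 -m pendant '0 -0.1 0.16 0.1 0 0; 0 -0.2 0.32 0.2 0 0; 0 -0.3 0.48 0.3 0 0; 0 -0.4 0.64 0.4 0 0; 0 -0.5 0.8 0.5 0 0; 0 -0.6 0.95 0.6 0 0; 0 -0.6 0.95 0.7 0 0; 0 -0.6 0.95 0.8 0 0'; python3 plan.py 0.559 -0.097 0.13 -0.04
```

```text
time: 0.9
ee_pos: [0.3566, 0.393, 0.2224]
eef_rot: [0.477, 0.522, -0.477, 0.522]
ft_force: [-0.4, 0.5, -0.1]
width: 0.087
t 0.9 pos [0.3566 0.393  0.2224] F [-0.42  0.45 -0.09] w 0.087 jaw yaw 0.0916
tool axes
 [[-0.     0.996  0.091]
 [-0.     0.091 -0.996]
 [-1.    -0.     0.   ]]
q7 [-1.1   0.12  0.2   1.72 -0.02  1.3  -0.81]
shift units [0.37  0.627 2.026] turn units [0.088 0.    0.   ]
```

```bash
python3 -m pendant '0 0.15 0.15 0.02 0 0; 0 0.25 0.3 0.04 0 0; 0 0.35 0.45 0.06 0 0; 0 0.45 0.6 0.088 0 0; 0 0.5 0.75 0.088 0 0; 0 0.55 0.9 0.088 0 0; 0 0.58 1 0.088 0 0; 0 0.6 1 0.088 0 0'; python3 plan.py 0.559 -0.097 0.13 -0.04
```

```text
time: 1.7
ee_pos: [0.5311, 0.1563, 0.2225]
eef_rot: [-0.509, -0.49, 0.51, -0.491]
ft_force: [0.8, 0.5, -0.1]
width: 0.0869
t 1.7 pos [0.5311 0.1563 0.2225] F [ 0.79  0.51 -0.05] w 0.0869 jaw yaw -0.0374
tool axes
 [[ 0.     0.999 -0.037]
 [-0.001 -0.037 -0.999]
 [-1.     0.     0.001]]
q7 [-0.76  0.18  0.44  1.68 -0.08  1.31 -0.34]
shift units [0.371 0.149 1.008] turn units [ 0.002  0.001 -0.   ]
```

```bash
python3 -m pendant '0 0.03 0.18 0 0 0; 0 0.06 0.36 0 0 0; 0.05 0.09 0.54 0 0 0; 0.12 0.12 0.7 0 0 0; 0.2 0.14 0.85 0 0 0; 0.28 0.145 0.95 0 0 0; 0.34 0.148 1 0 0 0; 0.37 0.149 1 0 0 0' 0.6; python3 -m pendant '0 0 0.01 0 0 0;0 0 0.01 0 0 0;0 0 0.01 0 0 0'; python3 plan.py 0.559 -0.097 0.08 -0.04
```

```text
time: 2.5
ee_pos: [0.5585, -0.0914, 0.1284]
eef_rot: [-0.508, -0.492, 0.509, -0.491]
ft_force: [0.4, 0.8, 0.5]
width: 0.0698
time: 2.8
ee_pos: [0.56, -0.0914, 0.1309]
eef_rot: [0.508, 0.492, -0.507, 0.493]
ft_force: [0.1, -1.1, 0.7]
width: 0.0695
t 2.8 pos [ 0.56   -0.0914  0.1309] F [ 0.11 -1.1   0.65] w 0.0695 jaw yaw -0.0294
tool axes
 [[ 0.001  1.    -0.029]
 [ 0.001 -0.029 -1.   ]
 [-1.     0.001 -0.001]]
q7 [-0.42  0.3   0.59  1.76 -0.19  1.13  0.2 ]
shift units [ 0.203 -0.004  0.023] turn units [ 0.007 -0.    -0.001]
```

Run:
```python
from meas import *
c,p,d=grab("wrist"); cv2.imwrite("pics/w1.png",p)
```

```text
(no output)
```

View pics/w1.png

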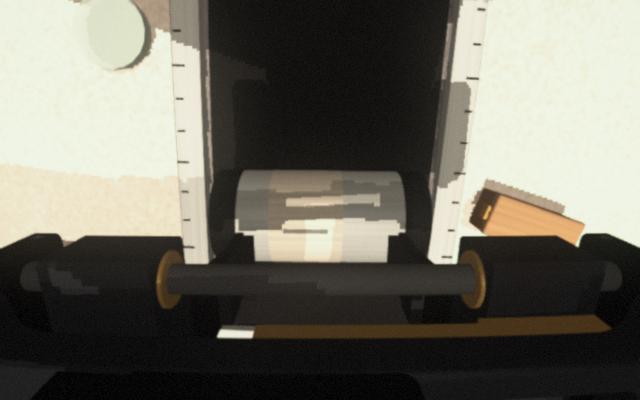

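The wrist view shows the tube below the fingers, which straddle its top about evenly, with both rails clear. Descending gently.

```bash
python3 -m pendant '0.06 0 0.02 0 0 0; 0.12 0 0.02 0 0 0; 0.15 0 0.02 0 0 0; 0.17 0 0.02 0 0 0;0.18 0 0.02 0 0 0;0.18 0 0.02 0 0 0'; python3 -m pendant '0.008 0 0 0 0 0;0.008 0 0 0 0 0'; python3 -m pendant '0.008 0 0 0 0 0;0.008 0 0 0 0 0';python3 plan.py 0.559 -0.097 0.08 -0.04
```

```text
time: 3.45
ee_pos: [0.5591, -0.0976, 0.0848]
eef_rot: [-0.508, -0.492, 0.508, -0.492]
ft_force: [0.2, -0.7, 0.8]
width: 0.0695
time: 3.65
ee_pos: [0.5593, -0.0976, 0.0832]
eef_rot: [0.508, 0.492, -0.508, 0.492]
ft_force: [-0.6, 2.0, 0.4]
width: 0.0692
time: 3.85
ee_pos: [0.5596, -0.0979, 0.0823]
eef_rot: [0.508, 0.492, -0.507, 0.492]
ft_force: [-5.4, 0.3, 12.4]
width: 0.0695
t 3.85 pos [ 0.5596 -0.0979  0.0823] F [-5.39  0.27 12.4 ] w 0.0695 jaw yaw -0.0312
tool axes
 [[ 0.001  1.    -0.031]
 [ 0.    -0.031 -1.   ]
 [-1.     0.001 -0.   ]]
q7 [-0.39  0.36  0.58  1.8  -0.23  1.04  0.24]
shift units [ 0.009 -0.002 -0.003] turn units [ 0.006 -0.    -0.001]
```

```bash
python3 -m pendant '-0.001 0 -0.02 0 0 0; -0.001 0 -0.05 0 0 0; -0.001 0 -0.08 0 0 0; 0 0 -0.11 0 0 0; 0.001 0 -0.12 0 0 0;0 0 -0.12 0 0 0;0 0 -0.12 0 0 0'
python3 - <<'E'
from meas import *
c,p,d=grab("top"); cv2.imwrite("pics/t2.png",cv2.resize(p[90:230,180:400],None,fx=3.5,fy=3.5,interpolation=cv2.INTER_CUBIC))
E
python3 plan.py 0.56 -0.067 0.082 -0.04
```

```text
time: 4.55
ee_pos: [0.5607, -0.0675, 0.0817]
eef_rot: [0.508, 0.492, -0.507, 0.493]
ft_force: [-0.7, -0.2, 6.3]
width: 0.0698
t 4.6 pos [ 0.5607 -0.0676  0.0817] F [-0.47  0.82  5.22] w 0.0698 jaw yaw -0.0309
tool axes
 [[ 0.001  1.    -0.031]
 [ 0.    -0.031 -1.   ]
 [-1.     0.001 -0.   ]]
q7 [-0.43  0.36  0.57  1.81 -0.22  1.04  0.19]
shift units [-0.001 -0.003 -0.002] turn units [ 0.006 -0.    -0.001]
```

View pics/t2.png

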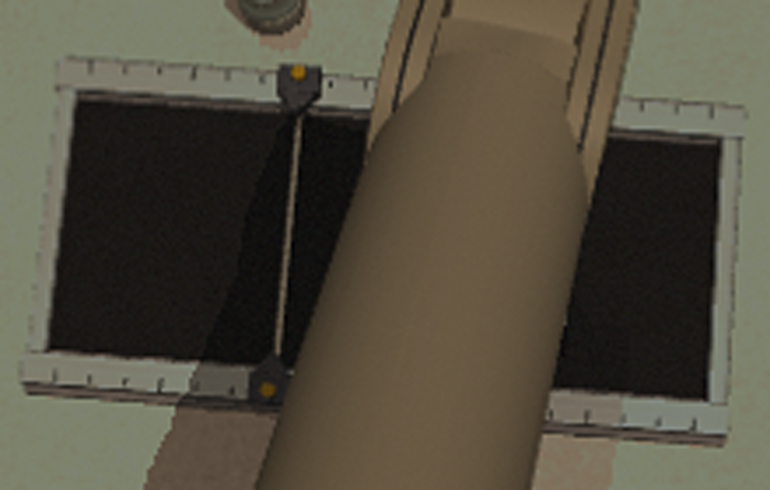

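The arm hides the tube from the top camera, so I'll measure from the scene and wrist depth instead.

```bash
cat > track.py <<'E'
from meas import *
from scipy.optimize import least_squares
C=np.array([.5686,.084]);Y=-.0705
E1=np.array([np.cos(Y),np.sin(Y)]);E2=np.array([-E1[1],E1[0]])
def fit(n,guess):
    c,p,d=grab(n); P,_=meas(c,p,d,(0,0,640,400))
    L=np.c_[(P[:,:2]-C)@E1,(P[:,:2]-C)@E2,P[:,2]]   # index frame
    Q=L[(abs(L[:,0])<.09)&(abs(L[:,1]-guess)<.045)&(L[:,2]>.035)&(L[:,2]<.081)]
    rr=lambda a:np.hypot(Q[:,1]-a[0]-a[1]*Q[:,0],Q[:,2]-.047-a[2])-.035
    a=least_squares(rr,[guess,0,0],loss='cauchy',f_scale=.0015).x
    k=abs(rr(a))<.003; x=Q[k,0]
    print(n,"tube y off mm",(a[0]*1e3).round(1),"yaw err rad",a[1].round(4),"z off",(a[2]*1e3).round(1),"x ends mm",(np.percentile(x,[.5,99.5])*1e3).round(1),"n",k.sum(),len(k))
if __name__=="__main__":
    import sys
    for n in sys.argv[2:] or ("scene","wrist"): fit(n,float(sys.argv[1]))
E
python3 track.py -.166
```

```text
scene tube y off mm -166.9 yaw err rad 0.0304 z off -1.7 x ends mm [-68.6  81.3] n 1447 1671
wrist tube y off mm -166.8 yaw err rad 0.0288 z off 0.2 x ends mm [-70.8  77.2] n 17654 17654
```

Scene and wrist agree: -167 mm to go and +0.03 rad yaw error, so the roll is following the tip without slip. Next stroke: reposition, then roll 60 mm of tip travel with a slight twist.

```bash
python3 -m pendant '-0.04 0 0 0 0 0; -0.04 0 0.06 0 0 0; -0.04 0 0.12 0 0 0; -0.02 0 0.12 0 0 0; -0.006 0 0.12 0 0 0; 0 0 0.12 0 0 0; 0 0 0.12 0 0 0'; python3 -m pendant '0 0 -0.02 0 0 0; 0 0 -0.05 0.001 0 0; 0 0 -0.09 0.002 0 0; 0 0 -0.13 0.004 0 0; 0 0 -0.17 0.005 0 0;0 0 -0.21 0.006 0 0;0 0 -0.24 0.007 0 0;0 0 -0.24 0.007 0 0'; python3 track.py -.137;python3 plan.py 0.56 -0.067 0.082 -0.04
```

```text
time: 5.4
ee_pos: [0.559, -0.0978, 0.0813]
eef_rot: [-0.508, -0.492, 0.508, -0.492]
ft_force: [-4.8, -1.0, 10.4]
width: 0.0697
time: 6.2
ee_pos: [0.5614, -0.0352, 0.0814]
eef_rot: [0.51, 0.491, -0.509, 0.49]
ft_force: [-2.5, 0.5, 10.6]
width: 0.0697
scene tube y off mm -135.0 yaw err rad 0.0287 z off -1.6 x ends mm [-69.7  80.4] n 1507 1730
wrist tube y off mm -135.2 yaw err rad 0.0285 z off 0.2 x ends mm [-71.8  76.2] n 17619 17620
t 6.3 pos [ 0.5614 -0.0362  0.0815] F [-2.93  1.13 10.84] w 0.0695 jaw yaw -0.0396
tool axes
 [[ 0.     0.999 -0.04 ]
 [ 0.001 -0.04  -0.999]
 [-1.     0.    -0.001]]
q7 [-0.48  0.35  0.56  1.82 -0.21  1.03  0.12]
shift units [-0.002 -0.001  0.123] turn units [ 0.    -0.001 -0.   ]
```

```bash
python3 -m pendant '-0.04 0 0 0 0 0; -0.04 0 0.06 0 0 0; -0.04 0 0.12 0 0 0; -0.02 0 0.12 0 0 0; -0.006 0 0.12 0 0 0; 0 0 0.12 0 0 0; 0 0 0.12 0 0 0'; python3 -m pendant '0 0 -0.02 0 0 0; 0 0 -0.05 0.005 0 0; 0 0 -0.09 0.01 0 0; 0 0 -0.13 0.015 0 0; 0 0 -0.17 0.02 0 0;0 0 -0.21 0.025 0 0;0 0 -0.24 0.03 0 0;0 0 -0.24 0.03 0 0'; python3 track.py -.105;python3 plan.py 0.56 -0.067 0.082 -0.04
```

```text
time: 7.0
ee_pos: [0.5596, -0.0677, 0.0812]
eef_rot: [-0.51, -0.49, 0.51, -0.489]
ft_force: [-4.0, -0.6, 9.6]
width: 0.0697
time: 7.8
ee_pos: [0.5633, -0.0052, 0.0816]
eef_rot: [0.521, 0.479, -0.52, 0.479]
ft_force: [-0.8, 1.5, 9.1]
width: 0.0694
scene tube y off mm -104.2 yaw err rad 0.012 z off -1.6 x ends mm [-69.4  80. ] n 1500 1720
wrist tube y off mm -104.6 yaw err rad 0.0116 z off 0.1 x ends mm [-71.4  76.6] n 17654 17655
t 7.9 pos [ 0.5632 -0.0063  0.0816] F [-1.06  1.58  8.79] w 0.0699 jaw yaw -0.0848
tool axes
 [[ 0.002  0.996 -0.085]
 [ 0.001 -0.085 -0.996]
 [-1.     0.002 -0.001]]
q7 [-0.53  0.35  0.55  1.82 -0.21  1.03  0.02]
shift units [-0.002  0.008  0.243] turn units [-0.03  -0.001 -0.001]
```

Twisting works. Now pin down the lateral centre by measuring the rail tops in the saved top depth and the wrist depth.

Run:
```python
from track import *
def rails(n,c,p,d,lo,hi):
    P,_=meas(c,p,d,(0,0,640,400)); L=np.c_[(P[:,:2]-C)@E1,(P[:,:2]-C)@E2,P[:,2]]
    for s in(-1,1):
        out=[]
        for a in np.arange(lo,hi,.02):
            k=(L[:,0]*s>.08)&(L[:,0]*s<.14)&(abs(L[:,1]-a)<.01)&(abs(L[:,2]-.022)<.004)
            if k.sum()>15: out.append([a*1e3,*(np.percentile(L[k,0],[2,50,98])*1e3)])
        print(n,s,np.median(np.array(out),0).round(1) if out else None,len(out))
c=vision.get_calibration("top");p=cv2.imread("pics/top1.png");d=np.load("pics/top1.npy")
rails("top",c,p,d,-.29,-.03)
P,_=meas(c,p,d,(308,118,358,202)); t=tube(P); print("tube top lx",((t[0]-C)@E1*1e3).round(1),((t[0]-C)@E2*1e3).round(1))
c=vision.get_calibration("scene");d=np.load("pics/scene1.npy");rails("scene",c,cv2.imread("pics/scene1.png"),d,-.29,-.03)
c,p,d=grab("wrist"); rails("wrist",c,p,d,-.06,.1)
```

```text
top -1 [-170.  -115.  -104.7  -94.1] 13
top 1 [-170.   100.6  111.4  122.1] 13
tube top lx 3.0 -180.8
scene -1 [-170.  -112.1 -100.7  -90.4] 10
scene 1 [-170.   103.7  115.   125.2] 13
wrist -1 [   0.  -113.5 -102.2  -92.1] 7
wrist 1 [-10.  101.1 110.5 122.6] 6
```

Rail middles sit +3.3 mm in my frame (index centre corrected), so the tube is about 1.6 mm toward -x. Next stroke takes out the remaining yaw.

```bash
sed -i 's/C=np.array(\[.5686,.084\])/C=np.array([.5719,.0838])/' track.py; python3 -m pendant '-0.04 0 0 0 0 0; -0.04 0 0.06 0 0 0; -0.04 0 0.12 0 0 0; -0.02 0 0.12 0 0 0; -0.006 0 0.12 0 0 0; 0 0 0.12 0 0 0; 0 0 0.12 0 0 0'; python3 -m pendant '0 0 -0.02 0 0 0; 0 0 -0.05 0.005 0 0; 0 0 -0.09 0.01 0 0; 0 0 -0.13 0.015 0 0; 0 0 -0.17 0.02 0 0;0 0 -0.21 0.025 0 0;0 0 -0.24 0.03 0 0;0 0 -0.24 0.03 0 0'; python3 track.py -.075;python3 plan.py 0.56 -0.067 0.082 -0.07
```

```text
time: 8.65
ee_pos: [0.5595, -0.0374, 0.0811]
eef_rot: [-0.521, -0.478, 0.521, -0.478]
ft_force: [-3.0, -1.7, 8.4]
width: 0.0698
time: 9.45
ee_pos: [0.565, 0.0249, 0.0816]
eef_rot: [0.532, 0.467, -0.531, 0.466]
ft_force: [-6.0, 1.6, 13.9]
width: 0.0696
scene tube y off mm -73.5 yaw err rad -0.0065 z off -1.6 x ends mm [-72.4  77.4] n 1485 1703
wrist tube y off mm -73.8 yaw err rad -0.0071 z off 0.1 x ends mm [-73.5  74.7] n 17545 17546
t 9.55 pos [0.5649 0.0239 0.0817] F [-5.89  0.94 14.32] w 0.0694 jaw yaw -0.1298
tool axes
 [[-0.     0.992 -0.129]
 [ 0.001 -0.129 -0.992]
 [-1.    -0.    -0.001]]
q7 [-0.58  0.36  0.55  1.81 -0.21  1.04 -0.08]
shift units [-0.002  0.028  0.363] turn units [-0.04  -0.001  0.   ]
```

```bash
python3 -m pendant '-0.04 0 0 0 0 0; -0.04 0.003 0.06 -0.018 0 0; -0.04 0.007 0.12 -0.036 0 0; -0.02 0.007 0.12 -0.036 0 0; -0.008 0.007 0.12 -0.036 0 0; -0.002 0.007 0.12 -0.036 0 0; -0.002 0.007 0.12 -0.036 0 0'; python3 -m pendant '0 0 -0.02 0 0 0; 0 0 -0.05 0 0 0; 0 0 -0.09 0 0 0; 0 0 -0.13 0 0 0; 0 0 -0.17 0 0 0;0 0 -0.21 0 0 0;0 0 -0.24 0 0 0;0 0 -0.24 0 0 0'; python3 track.py -.043;python3 plan.py 0.56 -0.067 0.082 -0.07
```

```text
time: 10.25
ee_pos: [0.5626, -0.0067, 0.0814]
eef_rot: [-0.519, -0.481, 0.519, -0.48]
ft_force: [-1.7, -0.9, 3.2]
width: 0.0694
time: 11.05
ee_pos: [0.5673, 0.0551, 0.0818]
eef_rot: [0.519, 0.481, -0.518, 0.48]
ft_force: [-3.8, 0.8, 8.4]
width: 0.0697
scene tube y off mm -42.9 yaw err rad -0.0073 z off -1.6 x ends mm [-72.3  77.6] n 1521 1730
wrist tube y off mm -43.3 yaw err rad -0.007 z off 0.1 x ends mm [-73.6  74.6] n 17582 17644
t 11.15 pos [0.5672 0.0541 0.0819] F [-3.85  0.7   7.5 ] w 0.0693 jaw yaw -0.0761
tool axes
 [[-0.     0.997 -0.076]
 [ 0.001 -0.076 -0.997]
 [-1.    -0.    -0.001]]
q7 [-0.61  0.36  0.53  1.8  -0.21  1.04 -0.08]
shift units [-0.001  0.008  0.485] turn units [-0.004 -0.001  0.   ]
```

```bash
python3 -m pendant '-0.04 0 0 0 0 0; -0.04 0 0.06 0 0 0; -0.04 0 0.12 0 0 0; -0.02 0 0.12 0 0 0; -0.006 0 0.12 0 0 0; 0 0 0.12 0 0 0; 0 0 0.12 0 0 0'; python3 -m pendant '0 0 -0.02 0 0 0; 0 0 -0.05 -0.004 0 0; 0 0 -0.09 -0.008 0 0; 0 0 -0.13 -0.012 0 0; 0 0 -0.17 -0.016 0 0;0 0 -0.21 -0.018 0 0;0 0 -0.24 -0.02 0 0;0 0 -0.24 -0.02 0 0'; python3 track.py -.013;python3 plan.py 0.56 -0.067 0.082 -0.07
```

```text
time: 11.85
ee_pos: [0.5648, 0.0225, 0.0812]
eef_rot: [-0.519, -0.481, 0.519, -0.48]
ft_force: [-0.5, -0.1, 0.8]
width: 0.0694
time: 12.65
ee_pos: [0.57, 0.0845, 0.082]
eef_rot: [0.512, 0.489, -0.511, 0.489]
ft_force: [-0.8, 0.6, 6.4]
width: 0.0695
scene tube y off mm -12.4 yaw err rad -0.0067 z off -1.6 x ends mm [-71.8  77.8] n 1557 1775
wrist tube y off mm -12.9 yaw err rad -0.0068 z off 0.1 x ends mm [-73.3  74.7] n 17421 17429
t 12.75 pos [0.5699 0.083  0.082 ] F [-1.05  0.52  6.64] w 0.0694 jaw yaw -0.0463
tool axes
 [[ 0.001  0.999 -0.046]
 [ 0.001 -0.046 -0.999]
 [-1.     0.001 -0.001]]
q7 [-0.65  0.37  0.51  1.78 -0.21  1.04 -0.11]
shift units [-0.    -0.012  0.601] turn units [ 0.016 -0.    -0.   ]
```

```bash
python3 -m pendant '-0.04 0 0 0 0 0; -0.04 0 0.06 0 0 0; -0.04 0 0.11 0 0 0; -0.02 0 0.11 0 0 0; -0.006 0 0.11 0 0 0; 0.004 0 0.11 0 0 0; 0.004 0 0.11 0 0 0'; python3 -m pendant '0 0 -0.02 -0.006 0 0; 0 0 -0.04 -0.012 0 0; 0 0 -0.06 -0.018 0 0; 0 0 -0.08 -0.024 0 0; 0 0 -0.098 -0.03 0 0;0 0 -0.098 -0.03 0 0;0 0 -0.098 -0.03 0 0'; python3 track.py -.001;python3 plan.py 0.56 -0.067 0.082 -0.07
```

```text
time: 13.45
ee_pos: [0.5684, 0.0548, 0.0812]
eef_rot: [0.512, 0.488, -0.512, 0.488]
ft_force: [-5.3, -1.7, 13.5]
width: 0.07
time: 14.15
ee_pos: [0.5707, 0.0803, 0.0822]
eef_rot: [0.502, 0.499, -0.499, 0.5]
ft_force: [-2.5, 0.9, 17.5]
width: 0.0697
scene tube y off mm -0.2 yaw err rad -0.0054 z off -1.6 x ends mm [-72.2  78.1] n 1340 1547
wrist tube y off mm -0.2 yaw err rad -0.0057 z off -0.0 x ends mm [-73.4  75. ] n 17797 17797
t 14.25 pos [0.5707 0.0802 0.0822] F [-3.62  0.65 17.  ] w 0.0696 jaw yaw -0.0021
tool axes
 [[ 0.002  1.    -0.002]
 [ 0.002 -0.002 -1.   ]
 [-1.     0.002 -0.002]]
q7 [-0.64  0.37  0.5   1.78 -0.21  1.04 -0.06]
shift units [-0.    -0.041  0.589] turn units [ 0.045 -0.001 -0.001]
```

Within 0.5 mm and 0.3°. Lifting straight up and moving clear for a clean check.

```bash
python3 -m pendant '-0.06 0 0 0 0 0; -0.2 0 0 0 0 0; -0.4 0 0 0 0 0; -0.5 0 -0.15 0 0 0; -0.5 -0.1 -0.3 0 0 0;-0.5 -0.2 -0.45 0 0 0;-0.5 -0.3 -0.6 0 0 0;-0.5 -0.4 -0.8 0 0 0'; python3 -m pendant '0 -0.1 -0.15 0 0 0;0 -0.2 -0.3 0 0 0;0 -0.3 -0.45 0 0 0;0 -0.4 -0.6 0 0 0;0 -0.5 -0.75 0 0 0;0 -0.5 -0.75 0 0 0;0 -0.5 -0.75 0 0 0'; python3 track.py 0 top scene
python3 - <<'E'
from track import *
c,p,d=grab("top"); cv2.imwrite("pics/t3f.png",p); np.save("pics/t3.npy",d)
cv2.imwrite("pics/t3.png",cv2.resize(p[95:220,205:325],None,fx=4.8,fy=4.8,interpolation=cv2.INTER_CUBIC))
P,_=meas(c,p,d,(0,0,640,400)); L=np.c_[(P[:,:2]-C)@E1,(P[:,:2]-C)@E2,P[:,2]]
W=[]
for s in(-1,1):
    k=(L[:,0]*s>.08)&(L[:,0]*s<.13)&(abs(L[:,1])<.03)&(abs(L[:,2]-.038)<.007)
    w=np.r_[np.percentile(L[k,1],[3,97]).mean(),np.median(L[k,0])]; W.append(w);print("wedge",s,k.sum(),(w*1e3).round(1),(np.percentile(L[k,0],[2,98])*1e3).round(1))
    o=[]
    for a in np.arange(-.24,.16,.02):
        k=(L[:,0]*s>.08)&(L[:,0]*s<.14)&(abs(L[:,1]-a)<.01)&(abs(L[:,2]-.022)<.004)
        if k.sum()>15:o.append([a,np.median(L[k,0])])
    print("rail slope (yaw corr)",np.polyfit(*np.array(o).T,1).round(4))
E
```

```text
time: 15.05
ee_pos: [0.4714, 0.2748, 0.206]
eef_rot: [0.501, 0.499, -0.501, 0.499]
ft_force: [1.7, -0.2, -0.2]
width: 0.0699
time: 15.75
ee_pos: [0.347, 0.4625, 0.2053]
eef_rot: [0.5, 0.5, -0.5, 0.5]
ft_force: [0.0, -0.4, 0.2]
width: 0.0695
top tube y off mm 0.3 yaw err rad -0.0043 z off -1.1 x ends mm [-74.9  74.1] n 1430 1545
scene tube y off mm -0.8 yaw err rad -0.0072 z off -1.7 x ends mm [-72.2  77.5] n 1641 1858
wedge -1 131 [  -0.6 -107.9] [-121.1  -89.7]
rail slope (yaw corr) [ 0.0004 -0.1077]
wedge 1 130 [ -0.5 108.9] [ 92.2 121.5]
rail slope (yaw corr) [-0.0002  0.1082]
```

View pics/t3.png

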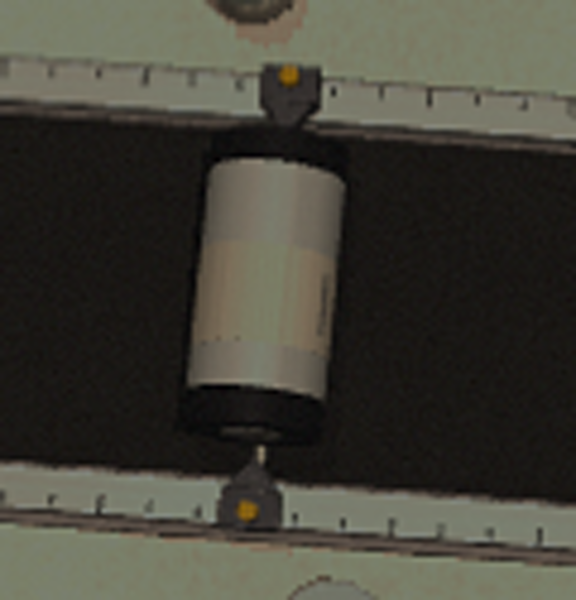

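The clean top view shows the tube over the line between the wedge points. It is within about 1 mm of the wedge midpoint both ways, and about 0.25° off square. One check for rest and bystanders, then hand in.

Run:
```python
from track import *
a=np.load("pics/top1.npy");b=np.load("pics/t3.npy")
for n,u,v in(("jar",256,84),("box",342,93),("dish",274,228)):
    A,B=[x[v-18:v+18,u-18:u+18] for x in(a,b)]; print(n,"changed depth px",(abs(A-B)>.008).sum())
fit("top",0.); s=r.read_state(); print(s["time"],s["ft_force"].round(1))
from bench import close_job
print(close_job())
```

```text
jar changed depth px 19
box changed depth px 20
dish changed depth px 26
top tube y off mm 0.3 yaw err rad -0.0057 z off -1.2 x ends mm [-74.8  74.3] n 1475 1584
15.95 [0.5 0.1 0.4]
the job is handed in; nothing more can be done
None
```

The tube now lies at rest over the white line between the two wedge pointers. I handed the job in after about 16 s of robot time, with the arm lifted clear.

**How it was done:** I rolled it about 181 mm in seven light strokes on its top, pressing with mostly 5–17 N. I used the tips of both open fingers rather than one, because small twists with two tips let me steer it square. Nothing was gripped or lifted, and only the top of the tube was touched.

**Last checks:**

| Check | Top camera | Scene camera |
|---|---|---|
| Along the lane, from the wedge midpoint | about 0.8 mm past | about 0.3 mm short |
| Sideways, from the middle | about 1 mm off | not compared at the end |
| Out of square | about 0.3° | about 0.4° |

- **Disagreement:** the cameras differ by about 1 mm along the lane, which is within the 2 mm calibration.
- **At rest:** repeat top-camera readings gave the same position along the lane.
- **Bystanders:** the jar, slide box and dish looked unmoved. A before-and-after depth comparison showed about 20–26 changed pixels around each, out of about 1,300. I took that as edge noise and did not measure their positions again.

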